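# Line up the clay pots by size on their saucers

### The job

Line the four empty clay pots up in order of size on the row of four saucers, one pot standing upright in the middle of each saucer, with the smallest at the end where the white plant label stands and the largest at the far end. Clay chips easily, so set each pot down rather than dropping it, do not tip any over, and leave the clear plastic cup where it is.

Things in the scene. Friction and masses are not known exactly. Their poses are not given: they have to be found in the camera images.
- pot1_mid (a point): the smallest of four empty round terracotta plant pots, loose, upright and open at the top: 34 mm across its rim, 34 mm high, about 24 mm across its foot. The rim is an upright band 13 mm high and 4.5 mm thick around the top; below it the pot tapers inwards. The point is on its axis, half-way up (17 mm above its underside); z is up along the axis.
- pot2_mid (a point): the second smallest of four empty round terracotta plant pots, loose, upright and open at the top: 43 mm across its rim, 42 mm high, about 30 mm across its foot. The rim is an upright band 13 mm high and 4.5 mm thick around the top; below it the pot tapers inwards. The point is on its axis, half-way up (21 mm above its underside); z is up along the axis.
- pot3_mid (a point): the second largest of four empty round terracotta plant pots, loose, upright and open at the top: 52 mm across its rim, 50 mm high, about 36 mm across its foot. The rim is an upright band 13 mm high and 4.5 mm thick around the top; below it the pot tapers inwards. The point is on its axis, half-way up (25 mm above its underside); z is up along the axis.
- pot4_mid (a point): the largest of four empty round terracotta plant pots, loose, upright and open at the top: 61 mm across its rim, 58 mm high, about 43 mm across its foot. The rim is an upright band 13 mm high and 4.5 mm thick around the top; below it the pot tapers inwards. The point is on its axis, half-way up (29 mm above its underside); z is up along the axis.
- saucerA: one end of the row of four like round white china saucers A, B, C, D, fixed in that order about 88 mm apart along a wooden strip (12 mm thick, 100 by 470 mm; the strip may lie askew): 76 mm across, 9 mm high, flat inside floor 70 mm across. Origin: centre of its underside, which is on the strip's top; the inside floor, where a pot stands, is 4 mm above the origin.
- saucerB: a middle place of the row of four like round white china saucers A, B, C, D, fixed in that order about 88 mm apart along a wooden strip (12 mm thick, 100 by 470 mm; the strip may lie askew): 76 mm across, 9 mm high, flat inside floor 70 mm across. Origin: centre of its underside, which is on the strip's top; the inside floor, where a pot stands, is 4 mm above the origin.
- saucerC: a middle place of the row of four like round white china saucers A, B, C, D, fixed in that order about 88 mm apart along a wooden strip (12 mm thick, 100 by 470 mm; the strip may lie askew): 76 mm across, 9 mm high, flat inside floor 70 mm across. Origin: centre of its underside, which is on the strip's top; the inside floor, where a pot stands, is 4 mm above the origin.
- saucerD: one end of the row of four like round white china saucers A, B, C, D, fixed in that order about 88 mm apart along a wooden strip (12 mm thick, 100 by 470 mm; the strip may lie askew): 76 mm across, 9 mm high, flat inside floor 70 mm across. Origin: centre of its underside, which is on the strip's top; the inside floor, where a pot stands, is 4 mm above the origin.
- label: a fixed small wooden block (40 by 40 by 20 mm) carrying a slanting white plant label (34 mm wide), about 49 mm high in all; it stands at one end of the strip about 75 mm beyond the centre of the end saucer, either beyond A or beyond D (a plain wooden block without a label stands at the other end). Origin: centre of its underside, on the strip's top.
- cup: a loose clear plastic cup, 66 mm across and 60 mm high, standing beside the work; not to be shifted. Origin: centre of its underside.

How it is judged:
By the outcome, as a careful person would: the job done as asked, in the order asked, and still so for the second after the job is handed in, with the robot touching nothing.
It also fails if it takes over 106 s, if anything falls off the work surface, if the arm or the gripper's body presses on something with over 40 N, if the wrist force passes 120 N, or if a joint passes its speed limit or range.

### The arm

A 7-joint arm with a two-finger parallel gripper is mounted at the origin on the work surface. World frame = base frame: x ahead of the robot, y to its left, z up, the work surface at z = 0. Lengths are in m, angles in rad, forces in N, time in s.
With the tool pointing down it reaches from about 0.4 to 0.85 m from the base axis. Payload 10.4 kg.
Tool frame: the origin (TCP) lies between the finger pads; the fingertips stand manip.tcp_to_tips ahead of it and the grasp point (between the pads) lies 2 mm behind it (manip.tcp_to_tips is the distance from the TCP to the fingertips, in m); y points along the fingers, z is the direction in which the jaws open and shut, and the axes are right-handed (so a half turn about y gives the same grasp; the last joint's range is limited). The gripper opens to 85 mm and grips with 20 to 120 N. Pads are 22 mm wide; open, the fingers measure 114 mm over their backs; the gripper's body (76 mm by 85 mm) begins 54 mm behind the grasp point. The pads swing forward as they close: fully open they stand 13 mm farther back than shut.
Start: joints at [-1.125, 0.332, -0.065, 1.46, 0.022, 1.35, -0.088], TCP at [0.282, 0.558, 0.248] pointing down, gripper open.
Joint ranges: [-2.6, 2.6], [-0.5, 2.12], [-1.47, 1.34], [0.16, 2.42], [-1.27, 4.41], [0.06, 2.06], [-2.6, 2.6]. Speed limits (rad/s): [2.22, 2.22, 2.79, 2.79, 3.14, 3.14, 3.14].

### API

Orientations are given as a unit quaternion [x, y, z, w].
In Python, from workcell import manip gives the robot as it stands. The module is installed in compiled form; this text tells all that it offers.
- The arm moves only by the tool move_arm, never from a script. Its argument "increments" is a list of rows, each an object with "offset": the shift along the tool's x, y, z in m, a list of three; "yaw": the turn about the tool's y in degrees; "jaw": the closure in counts, from 0 (fully open) to 255 (shut). In form: [{"offset": [tx, ty, tz], "yaw": yaw, "jaw": jaw}, ...]. A call has 1 to 10 rows; each row is the pose to reach, as a shift and turn from the pose measured when the call began, along the tool's axes at that moment; what a row does not reach only later rows make up. A row lasts 1/12 s, in which the tool goes at most 41.7 mm and 7.16 degrees, less where a joint would pass 70% of its speed; a pose out of reach is approached as far as the arm can. A call with a gripper value outside its range is refused whole. The fingers move at their own pace and stop on an object; "squeeze" is the grip in N (left out, the last holds). Time passes only in rows, so rows that repeat a pose let the fingers close. It gives the time, the measured TCP pose, the force and the opening at its end, in the units of the state.
- manip.get_obs(): the state, without advancing time (a new reading comes with each control period).
- manip.camera(name): name is "side" or "top"; returns a dict with "pixels" (480x640x3 uint8, red, green, blue), "depth" (480x640 float32, m along the optical axis (not along the pixel's ray), 0 where there is no reading), "intrinsics" (3x3 intrinsics, pixels), "R" (3x3) and "t" (3): a world point X has camera coordinates R X + t. Camera axes: x right, y down, z forward; pixel columns grow to the right and rows downward; lengths in m; the calibration is good to about 2 mm. A picture is of the moment at which its call begins.
- manip.hand_in(): hands the job in, once; it reports no verdict.
Trained networks look in a picture, given as the dict that the camera call returned (one of the last four; its "shot" number tells which), for a name from the list of things; names that differ only in an ending like _2 or _b are one class to them, and where a whole thing is asked for, a point or a joint stands for the part that bears it (a point fixed in the world has none). Each returns a list of dicts, best first, with "confidence" (0 to 1); they miss things now and then, are a little off and sometimes report something else, mostly with a low value. They report only what shows in the picture. A call takes as long as a camera call.
- manip.recognise(picture, query): "bbox" ([left, top, right, bottom] in pixels, round what is visible of it).
- manip.spot_point(picture, query): "centre" ([column, row] in pixels: a listed point, or the origin of a listed thing).
The state is a dict: "clock": time; "joint_pos": joint angles; "joint_velocities": joint speeds; "tau": joint torques, N m; "position": TCP position; "ee_rot": TCP orientation; "ft_force": force on the tool from outside, world axes, zero at the start; "torque": the same for the moment, N m; "grip_width": opening from 0.0 (shut) to 1.0 (fully open).
Only numpy, scipy, OpenCV 4.12 (cv2) and the standard library are available. Lean on these libraries where they do the work, as an engineer would, in place of code of your own. Each camera call takes 0.05 s, during which the arm holds its last target. There are 200 camera calls.

## Working session

There is one attempt and no reset: what is moved stays moved. The work goes in short steps, Python scripts to look and compute and a tool call to move; the robot and the scene stay as the last step left them, time stands still between calls to the robot, and variables do not carry over. Pictures are saved under pics/ and viewed, about 12 in all and at most 16, crops included, and the job is handed in when it is done.

Besides the shell and the picture viewer there is one more tool, called after "Emit:" in YAML: its name, and indented under it one key for each argument. move_arm: Moves the arm, as the interface text tells. Its arguments: {"type":"object","properties":{"increments":{"type":"array","items":{"type":"object","properties":{"offset":{"type":"array","items":{"type":"number"}},"yaw":{"type":"number"},"jaw":{"type":"number"}}}},"squeeze":{"type":"number"}},"required":["increments"]}

```bash
mkdir -p pics
cat > h.py <<'E'
import numpy as np, cv2
from workcell import manip
from scipy.spatial.transform import Rotation as Ro
def px2w(p,u,v,z=None,d=None):
    K=np.array(p["intrinsics"]);R=np.array(p["R"]);t=np.array(p["t"])
    r=R.T@(np.linalg.inv(K)@np.array([u,v,1.])); c=-R.T@t
    s=d if d is not None else (z-c[2])/r[2]
    return c+s*r
def cloud(p):
    K=np.array(p["intrinsics"]);R=np.array(p["R"]);t=np.array(p["t"])
    d=p["depth"];v,u=np.mgrid[0:480,0:640]
    c=np.stack([(u-K[0,2])/K[0,0]*d,(v-K[1,2])/K[1,1]*d,d],-1)
    return (c-t)@R
def save(p,n): cv2.imwrite("pics/"+n,p["pixels"][:,:,::-1])
E
python3 - <<'E'
from h import *
o=manip.get_obs();print({k:np.round(o[k],3).tolist() for k in o if k!='tau'}, manip.tcp_to_tips)
print(Ro.from_quat(o["ee_rot"]).as_matrix().round(3))
Z=dict(pot1_mid=.017,pot2_mid=.021,pot3_mid=.025,pot4_mid=.029,saucerA=.012,saucerB=.012,saucerC=.012,saucerD=.012,label=.012,cup=0)
for c in("top","side"):
    p=manip.camera(c);save(p,c+"0.png");print(c,"cam at",(-np.array(p["R"]).T@p["t"]).round(3))
    for q in Z:
        for r in manip.spot_point(p,q)[:3]:
            print(q,round(r["confidence"],2),np.round(r["centre"]),px2w(p,*r["centre"],z=Z[q]).round(3))
E
```

```text
{'clock': 0.0, 'joint_pos': [-1.125, 0.333, -0.065, 1.461, 0.022, 1.35, -0.089], 'joint_velocities': [0.001, 0.0, 0.0, 0.002, -0.002, -0.0, 0.0], 'position': [0.282, 0.557, 0.248], 'ee_rot': [0.688, -0.164, 0.164, -0.687], 'ft_force': [-0.521, -0.776, 0.639], 'torque': [0.006, -0.02, -0.04], 'grip_width': 1.002} 0.017
[[ 0.892 -0.001  0.452]
 [-0.452 -0.001  0.892]
 [ 0.    -1.    -0.001]]
top cam at [ 0.442 -0.089  0.997]
pot1_mid 0.57 [177. 291.] [0.465 0.236 0.017]
pot1_mid 0.25 [444. 231.] [ 0.587 -0.364  0.017]
pot2_mid 0.86 [319. 297.] [ 0.446 -0.08   0.021]
pot3_mid 0.76 [387. 290.] [ 0.457 -0.228  0.025]
pot4_mid 0.63 [253. 284.] [0.478 0.066 0.029]
saucerA 0.84 [329. 234.] [ 0.587 -0.104  0.012]
saucerA 0.24 [253. 284.] [0.477 0.068 0.012]
saucerB 0.73 [293. 230.] [ 0.597 -0.023  0.012]
saucerC 0.6 [254. 224.] [0.613 0.066 0.012]
saucerD 0.93 [215. 217.] [0.632 0.154 0.012]
saucerD 0.42 [252. 285.] [0.475 0.07  0.012]
label 0.64 [364. 234.] [ 0.584 -0.184  0.012]
cup 0.76 [442. 231.] [ 0.589 -0.365  0.   ]
side cam at [0.374 0.599 0.566]
pot1_mid 0.84 [337. 380.] [0.472 0.22  0.017]
pot1_mid 0.67 [396. 208.] [ 0.459 -0.268  0.017]
pot2_mid 0.71 [387. 261.] [ 0.446 -0.066  0.021]
pot3_mid 0.79 [394. 213.] [ 0.458 -0.232  0.025]
pot4_mid 0.92 [356. 301.] [0.479 0.064 0.029]
saucerA 0.66 [318. 239.] [ 0.599 -0.113  0.012]
saucerA 0.53 [350. 187.] [ 0.584 -0.343  0.012]
saucerB 0.66 [300. 266.] [ 0.609 -0.017  0.012]
saucerB 0.24 [352. 187.] [ 0.58  -0.344  0.012]
saucerC 0.64 [282. 289.] [0.619 0.053 0.012]
saucerD 0.82 [259. 325.] [0.626 0.145 0.012]
label 0.89 [338. 220.] [ 0.577 -0.192  0.012]
cup 0.96 [350. 186.] [ 0.592 -0.368  0.   ]
```

View pics/top0.png

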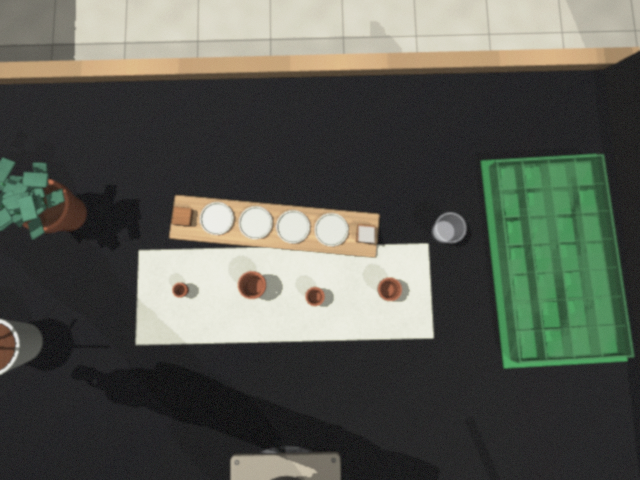

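View pics/side0.png

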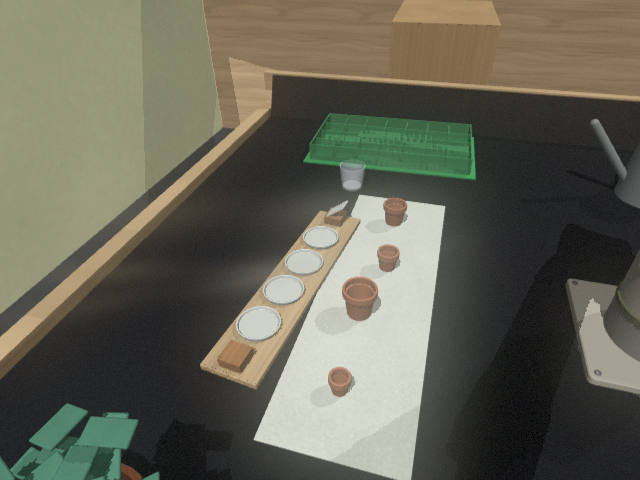

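```bash
cat > meas.py <<'E'
from h import *
# pots: circle from depth cloud of rim tops
def rim(C,xy,zlo,zhi,r=.045):
    m=(np.hypot(C[...,0]-xy[0],C[...,1]-xy[1])<r)&(C[...,2]>zlo)&(C[...,2]<zhi)
    return C[m]
E
python3 - <<'E'
from meas import *
p=manip.camera("top");C=cloud(p)
for n,xy,h,w in(("pot1",(.465,.233),.034,.034),("pot2",(.446,-.077),.042,.043),("pot3",(.457,-.23),.050,.052),("pot4",(.478,.066),.058,.061)):
    q=rim(C,xy,h-.006,h+.008); 
    (c,r)=cv2.minEnclosingCircle(q[:,:2].astype(np.float32))
    print(n,len(q),np.round(c,4),round(2*r,4),"z",np.median(q[:,2]).round(4))
for xy in((.587,-.104),(.597,-.023),(.613,.066),(.632,.154)):
    q=rim(C,xy,.017,.027,.05);c,r=cv2.minEnclosingCircle(q[:,:2].astype(np.float32));m=q[:,:2].mean(0)
    print(len(q),np.round(c,4),round(2*r,4),m.round(4),np.median(q[:,2]).round(4))
# image-based saucer: white mask ellipse
hsv=cv2.cvtColor(p["pixels"],cv2.COLOR_RGB2HSV)
m=((hsv[...,1]<50)&(hsv[...,2]>170)).astype(np.uint8)
n,l,s,cen=cv2.connectedComponentsWithStats(m)
for i in range(1,n):
    if s[i,4]>150: print("white",s[i].tolist(),cen[i].round(1),px2w(p,*cen[i],z=.019).round(4))
m=((hsv[...,1]>90)&((hsv[...,0]<14))).astype(np.uint8)
n,l,s,cen=cv2.connectedComponentsWithStats(m)
for i in range(1,n):
    if s[i,4]>100: print("terra",s[i].tolist(),cen[i].round(1))
E
```

```text
pot1 104 [0.4687 0.2257] 0.035 z 0.0342
pot2 118 [ 0.4471 -0.0694] 0.0426 z 0.0419
pot3 151 [ 0.459  -0.2303] 0.0521 z 0.0499
pot4 189 [0.4746 0.0647] 0.0613 z 0.058
442 [ 0.5969 -0.1013] 0.0935 [ 0.5971 -0.109 ] 0.0187
435 [ 0.6043 -0.017 ] 0.0857 [ 0.6053 -0.0219] 0.0186
427 [0.6197 0.0695] 0.0932 [0.6168 0.0627] 0.0189
432 [0.6362 0.1526] 0.0937 [0.6286 0.151 ] 0.0188
white [75, 0, 561, 60, 29684] [341.6  26.4] [ 1.0892 -0.1482  0.019 ]
white [632, 0, 8, 30, 179] [636.4  12.6] [ 1.1057 -0.8583  0.019 ]
white [200, 202, 33, 33, 866] [216.2 218. ] [0.6277 0.1497 0.019 ]
white [239, 206, 33, 33, 871] [255.1 222.2] [0.6158 0.0616 0.019 ]
white [276, 210, 34, 33, 879] [292.6 226.3] [ 0.6045 -0.0231  0.019 ]
white [315, 213, 34, 33, 888] [331.1 229.2] [ 0.5957 -0.1099  0.019 ]
white [359, 226, 16, 17, 233] [366.1 233.9] [ 0.5831 -0.1882  0.019 ]
white [136, 244, 297, 100, 24377] [281.3 295.7] [0.4497 0.0039 0.019 ]
white [232, 457, 84, 23, 1426] [266.4 468.1] [0.092  0.0391 0.019 ]
terra [40, 179, 48, 54, 1376] [ 63.7 211.5]
terra [171, 208, 21, 17, 258] [181.1 215.9]
terra [238, 272, 28, 26, 586] [251.7 284.6]
terra [378, 278, 24, 23, 421] [389.5 288.8]
terra [173, 283, 15, 14, 168] [179.8 289.5]
terra [306, 287, 19, 19, 269] [314.7 296.1]
terra [0, 325, 15, 44, 469] [  5.5 345.7]
```

The top view shows the label block at (366,234), just beyond saucer A at (331,229). The saucers run left along the strip to D at (216,218). The pots sit at (180,290), (252,285), (315,296) and (389,289), and the cup at (448,228) is well clear. The side view agrees. So the order is pot1→A, pot2→B, pot3→C and pot4→D.

I'll grip the rims from outside with the jaws along world x, starting with pot1.

Emit:
move_arm:
  increments:
    - {"offset": [0.316, 0.098, -0.211], "yaw": 63.1, "jaw": 0}
    - {"offset": [0.316, 0.098, -0.211], "yaw": 63.1, "jaw": 0}
    - {"offset": [0.316, 0.098, -0.211], "yaw": 63.1, "jaw": 0}
    - {"offset": [0.316, 0.098, -0.211], "yaw": 63.1, "jaw": 0}
    - {"offset": [0.316, 0.098, -0.211], "yaw": 63.1, "jaw": 0}
    - {"offset": [0.316, 0.098, -0.211], "yaw": 63.1, "jaw": 0}
    - {"offset": [0.316, 0.098, -0.211], "yaw": 63.1, "jaw": 0}
    - {"offset": [0.316, 0.098, -0.211], "yaw": 63.1, "jaw": 0}
    - {"offset": [0.316, 0.098, -0.211], "yaw": 63.1, "jaw": 0}
    - {"offset": [0.316, 0.098, -0.211], "yaw": 63.1, "jaw": 0}
  squeeze: 25

```text
clock: 1.98
position: [0.4709, 0.2207, 0.1494]
ee_rot: [0.497, -0.502, 0.503, -0.497]
ft_force: [1.1, -0.5, 0.9]
grip_width: 1.001
```

```bash
cat > pots.py <<'E'
from meas import *
from scipy.optimize import least_squares
P=dict(pot1=((.468,.224),.034,.034),pot2=((.447,-.069),.042,.043),pot3=((.458,-.23),.050,.052),pot4=((.475,.065),.058,.061))
def fit(C,xy,h,w,zb=0):
    q=rim(C,xy,zb+h-.004,zb+h+.005,w*.5+.012)
    if len(q)<15: return None
    f=lambda s:np.maximum(np.abs(np.hypot(q[:,0]-s[0],q[:,1]-s[1])-(w/2-.00225))-.00225,0)
    s=least_squares(f,xy,loss="soft_l1",f_scale=.001)
    return len(q),s.x.round(4).tolist(),round(float(np.median(q[:,2])),4)
E
python3 - <<'E'
from pots import *
for c in("top","side"):
    p=manip.camera(c);C=cloud(p)
    for n in P: print(c,n,fit(C,*P[n]))
    if c=="side":
        for k,xy in enumerate(((.597,-.110),(.605,-.023),(.617,.062),(.629,.151))):
            q=rim(C,xy,.019,.026,.045);e=cv2.fitEllipse(q[:,:2].astype(np.float32))
            print("ABCD"[k],len(q),np.round(e[0],4),np.round(e[1],4))
E
```

```text
top pot1 (91, [0.468, 0.2257], 0.034)
top pot2 (116, [0.4474, -0.0692], 0.0422)
top pot3 (146, [0.4593, -0.2305], 0.0497)
top pot4 (182, [0.4745, 0.0643], 0.0579)
side pot1 (223, [0.4667, 0.224], 0.0341)
side pot2 (153, [0.4459, -0.0715], 0.0421)
side pot3 (142, [0.4575, -0.2323], 0.0498)
side pot4 (84, [0.4726, 0.0626], 0.0578)
A 13 [ 0.6267 -0.0976] [0.002  0.0892]
B 25 [ 0.5913 -0.0587] [0.044  0.1423]
C 118 [0.6186 0.0636] [0.0581 0.0703]
D 272 [0.6258 0.1473] [0.0712 0.0718]
```

Emit:
move_arm:
  increments:
    - {"offset": [-0.004, 0.03, -0.0036], "yaw": 0, "jaw": 0}
    - {"offset": [-0.004, 0.06, -0.0036], "yaw": 0, "jaw": 0}
    - {"offset": [-0.004, 0.09, -0.0036], "yaw": 0, "jaw": 0}
    - {"offset": [-0.004, 0.11, -0.0036], "yaw": 0, "jaw": 0}
    - {"offset": [-0.004, 0.12, -0.0036], "yaw": 0, "jaw": 0}
    - {"offset": [-0.004, 0.126, -0.0036], "yaw": 0, "jaw": 0}
    - {"offset": [-0.004, 0.126, -0.0036], "yaw": 0, "jaw": 0}
    - {"offset": [-0.004, 0.126, -0.0036], "yaw": 0, "jaw": 60}
    - {"offset": [-0.004, 0.126, -0.0036], "yaw": 0, "jaw": 100}
    - {"offset": [-0.004, 0.126, -0.0036], "yaw": 0, "jaw": 120}

```text
clock: 2.92
position: [0.4675, 0.2269, 0.0249]
ee_rot: [0.498, -0.501, 0.502, -0.499]
ft_force: [-0.9, -0.1, -0.0]
grip_width: 0.605
```

Emit:
move_arm:
  increments:
    - {"offset": [0, 0, 0], "yaw": 0, "jaw": 150}
    - {"offset": [0, 0, 0], "yaw": 0, "jaw": 180}
    - {"offset": [0, 0, 0], "yaw": 0, "jaw": 200}
    - {"offset": [0, 0, 0], "yaw": 0, "jaw": 200}
    - {"offset": [0, 0, 0], "yaw": 0, "jaw": 200}
    - {"offset": [0, 0, 0], "yaw": 0, "jaw": 200}

```text
clock: 3.42
position: [0.468, 0.2273, 0.0259]
ee_rot: [0.498, -0.501, 0.502, -0.499]
ft_force: [-1.9, -0.4, 7.3]
grip_width: 0.383
```

Emit:
move_arm:
  increments:
    - {"offset": [0, -0.01, 0], "yaw": 0, "jaw": 200}
    - {"offset": [0, -0.03, 0], "yaw": 0, "jaw": 200}
    - {"offset": [0, -0.06, 0], "yaw": 0, "jaw": 200}
    - {"offset": [0, -0.09, 0], "yaw": 0, "jaw": 200}
    - {"offset": [0.02, -0.1, 0.008], "yaw": 0, "jaw": 200}
    - {"offset": [0.05, -0.1, 0.019], "yaw": 0, "jaw": 200}
    - {"offset": [0.085, -0.1, 0.032], "yaw": 0, "jaw": 200}
    - {"offset": [0.12, -0.1, 0.045], "yaw": 0, "jaw": 200}
    - {"offset": [0.155, -0.1, 0.059], "yaw": 0, "jaw": 200}
    - {"offset": [0.19, -0.1, 0.072], "yaw": 0, "jaw": 200}

```text
clock: 4.25
position: [0.5393, 0.0351, 0.1271]
ee_rot: [0.497, -0.501, 0.502, -0.5]
ft_force: [0.7, 0.3, 0.4]
grip_width: 0.38
```

```bash
cat > held.py <<'E'
from pots import *
import sys
n=sys.argv[1];h,w=P[n][1:]
o=manip.get_obs();t=np.array(o["position"]);print("tcp",t.round(4),"w",round(float(o["grip_width"]),3),np.round(o["ft_force"],1))
for c in("side","top"):
    p=manip.camera(c)
    for r in manip.spot_point(p,n+"_mid")[:2]:
        zz=float(t[2])-float(sys.argv[2]) if len(sys.argv)>2 else t[2]
        print(c,round(r["confidence"],2),np.round(r["centre"]),"at tcp height-:",px2w(p,*r["centre"],z=zz).round(4))
    if c=="side": save(p,f"held_{n}.png")
E
python3 held.py pot1 0.0085
```

```text
tcp [0.5393 0.0351 0.1271] w 0.38 [0.7 0.3 0.4]
side 0.87 [325. 240.] at tcp height-: [0.5439 0.0227 0.1186]
side 0.41 [358. 302.] at tcp height-: [0.457  0.154  0.1186]
```

Emit:
move_arm:
  increments:
    - {"offset": [0.035, 0, 0.014], "yaw": 0, "jaw": 200}
    - {"offset": [0.07, 0, 0.028], "yaw": 0, "jaw": 200}
    - {"offset": [0.105, 0, 0.042], "yaw": 0, "jaw": 200}
    - {"offset": [0.13, 0, 0.052], "yaw": 0, "jaw": 200}
    - {"offset": [0.143, 0.01, 0.056], "yaw": 0, "jaw": 200}
    - {"offset": [0.143, 0.03, 0.056], "yaw": 0, "jaw": 200}
    - {"offset": [0.143, 0.045, 0.056], "yaw": 0, "jaw": 200}
    - {"offset": [0.143, 0.05, 0.056], "yaw": 0, "jaw": 200}
    - {"offset": [0.143, 0.05, 0.056], "yaw": 0, "jaw": 200}
    - {"offset": [0.143, 0.05, 0.056], "yaw": 0, "jaw": 200}

```text
clock: 5.28
position: [0.5942, -0.1065, 0.0773]
ee_rot: [0.497, -0.501, 0.502, -0.5]
ft_force: [0.3, 0.6, 0.1]
grip_width: 0.381
```

```bash
python3 held.py pot1 0.0085
```

```text
tcp [ 0.5942 -0.1065  0.0773] w 0.381 [0.3 0.6 0.1]
side 0.77 [319. 220.] at tcp height-: [ 0.5938 -0.1028  0.0688]
```

View pics/held_pot1.png

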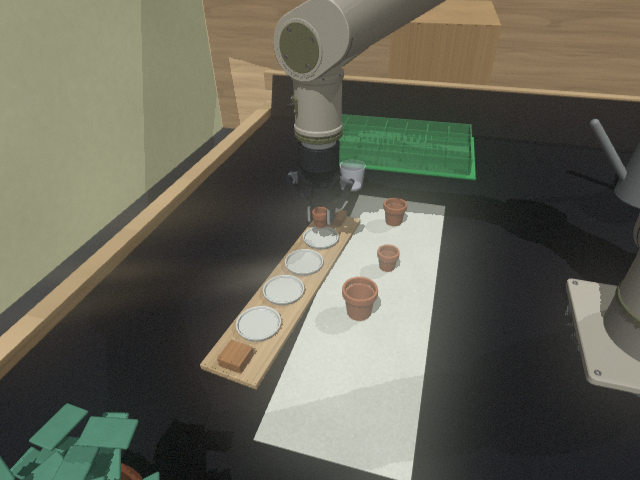

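The pot hangs upright at (319,216), just over saucer A at (321,238). Next I'll lower it.

Emit:
move_arm:
  increments:
    - {"offset": [0.0015, 0.012, 0.0012], "yaw": 0, "jaw": 200}
    - {"offset": [0.0015, 0.022, 0.0012], "yaw": 0, "jaw": 200}
    - {"offset": [0.0015, 0.028, 0.0012], "yaw": 0, "jaw": 200}
    - {"offset": [0.0015, 0.031, 0.0012], "yaw": 0, "jaw": 200}
    - {"offset": [0.0015, 0.033, 0.0012], "yaw": 0, "jaw": 200}
    - {"offset": [0.0015, 0.034, 0.0012], "yaw": 0, "jaw": 200}
    - {"offset": [0.0015, 0.034, 0.0012], "yaw": 0, "jaw": 200}
    - {"offset": [0.0015, 0.034, 0.0012], "yaw": 0, "jaw": 200}

```text
clock: 6.15
position: [0.5961, -0.1089, 0.044]
ee_rot: [0.497, -0.501, 0.503, -0.5]
ft_force: [-0.8, -0.1, -0.1]
grip_width: 0.381
```

Emit:
move_arm:
  increments:
    - {"offset": [0, 0.001, 0], "yaw": 0, "jaw": 200}
    - {"offset": [0, 0.0015, 0], "yaw": 0, "jaw": 200}
    - {"offset": [0, 0.002, 0], "yaw": 0, "jaw": 200}
    - {"offset": [0, 0.002, 0], "yaw": 0, "jaw": 200}

```text
clock: 6.48
position: [0.5962, -0.1089, 0.0421]
ee_rot: [0.496, -0.501, 0.503, -0.5]
ft_force: [-1.3, 0.1, -1.0]
grip_width: 0.381
```

Emit:
move_arm:
  increments:
    - {"offset": [0, 0.001, 0], "yaw": 0, "jaw": 200}
    - {"offset": [0, 0.0015, 0], "yaw": 0, "jaw": 200}
    - {"offset": [0, 0.0015, 0], "yaw": 0, "jaw": 200}

```text
clock: 6.73
position: [0.5963, -0.1089, 0.0419]
ee_rot: [0.496, -0.501, 0.503, -0.5]
ft_force: [-6.5, 2.0, 14.4]
grip_width: 0.379
```

Emit:
move_arm:
  increments:
    - {"offset": [0, 0, 0], "yaw": 0, "jaw": 140}
    - {"offset": [0, 0, 0], "yaw": 0, "jaw": 110}
    - {"offset": [0, 0, 0], "yaw": 0, "jaw": 80}
    - {"offset": [0, 0, 0], "yaw": 0, "jaw": 40}
    - {"offset": [0, 0, 0], "yaw": 0, "jaw": 20}
    - {"offset": [0, -0.015, 0], "yaw": 0, "jaw": 0}
    - {"offset": [0, -0.04, 0], "yaw": 0, "jaw": 0}
    - {"offset": [0, -0.075, 0], "yaw": 0, "jaw": 0}
    - {"offset": [0, -0.1, 0], "yaw": 0, "jaw": 0}
    - {"offset": [0, -0.1, 0], "yaw": 0, "jaw": 0}

```text
clock: 7.57
position: [0.5984, -0.1098, 0.1474]
ee_rot: [0.494, -0.499, 0.505, -0.502]
ft_force: [1.5, -0.7, 0.1]
grip_width: 1.004
```

Emit:
move_arm:
  increments:
    - {"offset": [-0.01, 0, -0.03], "yaw": 0, "jaw": 0}
    - {"offset": [-0.02, 0, -0.07], "yaw": 0, "jaw": 0}
    - {"offset": [-0.03, 0, -0.11], "yaw": 0, "jaw": 0}
    - {"offset": [-0.039, 0.01, -0.14], "yaw": 0, "jaw": 0}
    - {"offset": [-0.039, 0.03, -0.152], "yaw": 0, "jaw": 0}
    - {"offset": [-0.039, 0.04, -0.152], "yaw": 0, "jaw": 0}
    - {"offset": [-0.039, 0.045, -0.152], "yaw": 0, "jaw": 0}
    - {"offset": [-0.039, 0.045, -0.152], "yaw": 0, "jaw": 0}
    - {"offset": [-0.039, 0.045, -0.152], "yaw": 0, "jaw": 0}

```text
clock: 8.32
position: [0.4485, -0.0699, 0.1007]
ee_rot: [0.494, -0.499, 0.505, -0.501]
ft_force: [0.3, -0.3, -0.1]
grip_width: 0.999
```

Run:
```python
from pots import *
print(Ro.from_quat(manip.get_obs()["ee_rot"]).as_matrix().round(4), manip.get_obs()["position"])
for c in("top","side"):
    C=cloud(manip.camera(c)); print(c,fit(C,(.596,-.111),.034,.034,.016))
```

```text
[[-8.600e-03  1.350e-02  9.999e-01]
 [-1.000e+00  4.000e-04 -8.700e-03]
 [-5.000e-04 -9.999e-01  1.350e-02]] [ 0.44845795 -0.06991352  0.10065569]
top (86, [0.5964, -0.1097], 0.0501)
side (107, [0.5949, -0.1115], 0.0499)
```

Emit:
move_arm:
  increments:
    - {"offset": [0.001, 0.03, -0.003], "yaw": 0, "jaw": 0}
    - {"offset": [0.001, 0.05, -0.003], "yaw": 0, "jaw": 0}
    - {"offset": [0.001, 0.063, -0.003], "yaw": 0, "jaw": 0}
    - {"offset": [0.001, 0.069, -0.003], "yaw": 0, "jaw": 0}
    - {"offset": [0.001, 0.071, -0.003], "yaw": 0, "jaw": 0}
    - {"offset": [0.001, 0.071, -0.003], "yaw": 0, "jaw": 40}
    - {"offset": [0.001, 0.071, -0.003], "yaw": 0, "jaw": 70}
    - {"offset": [0.001, 0.071, -0.003], "yaw": 0, "jaw": 100}
    - {"offset": [0.001, 0.071, -0.003], "yaw": 0, "jaw": 130}
    - {"offset": [0.001, 0.071, -0.003], "yaw": 0, "jaw": 150}

```text
clock: 9.25
position: [0.4471, -0.0708, 0.0308]
ee_rot: [0.494, -0.499, 0.506, -0.502]
ft_force: [-1.6, 0.6, 7.0]
grip_width: 0.488
```

Emit:
move_arm:
  increments:
    - {"offset": [0, 0, 0], "yaw": 0, "jaw": 170}
    - {"offset": [0, 0, 0], "yaw": 0, "jaw": 190}
    - {"offset": [0, 0, 0], "yaw": 0, "jaw": 190}
    - {"offset": [0, 0, 0], "yaw": 0, "jaw": 190}

```text
clock: 9.58
position: [0.4472, -0.0708, 0.0309]
ee_rot: [0.494, -0.499, 0.506, -0.502]
ft_force: [-0.8, -0.7, 1.7]
grip_width: 0.487
```

Emit:
move_arm:
  increments:
    - {"offset": [0, -0.01, 0], "yaw": 0, "jaw": 190}
    - {"offset": [0, -0.035, 0], "yaw": 0, "jaw": 190}
    - {"offset": [-0.005, -0.065, 0.015], "yaw": 0, "jaw": 190}
    - {"offset": [-0.015, -0.075, 0.05], "yaw": 0, "jaw": 190}
    - {"offset": [-0.026, -0.078, 0.085], "yaw": 0, "jaw": 190}
    - {"offset": [-0.037, -0.078, 0.12], "yaw": 0, "jaw": 190}
    - {"offset": [-0.045, -0.078, 0.147], "yaw": 0, "jaw": 190}
    - {"offset": [-0.0485, -0.07, 0.159], "yaw": 0, "jaw": 190}
    - {"offset": [-0.0485, -0.05, 0.159], "yaw": 0, "jaw": 190}
    - {"offset": [-0.0485, -0.05, 0.159], "yaw": 0, "jaw": 190}

```text
clock: 10.42
position: [0.6044, -0.0233, 0.0807]
ee_rot: [0.495, -0.499, 0.505, -0.501]
ft_force: [-0.8, 0.8, -1.4]
grip_width: 0.485
```

Emit:
move_arm:
  increments:
    - {"offset": [0, 0, 0], "yaw": 0, "jaw": 190}
    - {"offset": [0, 0, 0], "yaw": 0, "jaw": 190}

```text
clock: 10.58
position: [0.6038, -0.0235, 0.0812]
ee_rot: [0.495, -0.499, 0.505, -0.5]
ft_force: [0.0, -0.7, -1.0]
grip_width: 0.491
```

```bash
python3 held.py pot2 0.0085
```

```text
tcp [ 0.6038 -0.0235  0.0812] w 0.491 [ 0.  -0.7 -1. ]
side 0.96 [304. 242.] at tcp height-: [ 0.598  -0.0194  0.0727]
```

Emit:
move_arm:
  increments:
    - {"offset": [0, 0.012, 0.0018], "yaw": 0, "jaw": 190}
    - {"offset": [0, 0.022, 0.0018], "yaw": 0, "jaw": 190}
    - {"offset": [0, 0.028, 0.0018], "yaw": 0, "jaw": 190}
    - {"offset": [0, 0.031, 0.0018], "yaw": 0, "jaw": 190}
    - {"offset": [0, 0.033, 0.0018], "yaw": 0, "jaw": 190}
    - {"offset": [0, 0.0335, 0.0018], "yaw": 0, "jaw": 190}
    - {"offset": [0, 0.034, 0.0018], "yaw": 0, "jaw": 190}
    - {"offset": [0, 0.034, 0.0018], "yaw": 0, "jaw": 190}

```text
clock: 11.45
position: [0.6071, -0.0234, 0.048]
ee_rot: [0.495, -0.499, 0.505, -0.501]
ft_force: [-0.3, 0.9, -1.3]
grip_width: 0.493
```

Emit:
move_arm:
  increments:
    - {"offset": [0, 0.0, -0.0012], "yaw": 0, "jaw": 190}
    - {"offset": [0, 0.0005, -0.0012], "yaw": 0, "jaw": 190}
    - {"offset": [0, 0.001, -0.0012], "yaw": 0, "jaw": 190}
    - {"offset": [0, 0.0014, -0.0012], "yaw": 0, "jaw": 190}
    - {"offset": [0, 0.0014, -0.0012], "yaw": 0, "jaw": 190}

```text
clock: 11.87
position: [0.606, -0.0234, 0.047]
ee_rot: [0.495, -0.499, 0.505, -0.501]
ft_force: [-2.3, -0.2, 2.6]
grip_width: 0.488
```

Light contact, so I'll release and rise.

Emit:
move_arm:
  increments:
    - {"offset": [0, 0, 0], "yaw": 0, "jaw": 110}
    - {"offset": [0, 0, 0], "yaw": 0, "jaw": 80}
    - {"offset": [0, 0, 0], "yaw": 0, "jaw": 40}
    - {"offset": [0, 0, 0], "yaw": 0, "jaw": 20}
    - {"offset": [0, 0, 0], "yaw": 0, "jaw": 0}
    - {"offset": [0, -0.015, 0], "yaw": 0, "jaw": 0}
    - {"offset": [0, -0.04, 0], "yaw": 0, "jaw": 0}
    - {"offset": [0, -0.075, 0], "yaw": 0, "jaw": 0}
    - {"offset": [0, -0.1, 0], "yaw": 0, "jaw": 0}
    - {"offset": [0, -0.1, 0], "yaw": 0, "jaw": 0}

```text
clock: 12.7
position: [0.6074, -0.0238, 0.1527]
ee_rot: [0.492, -0.497, 0.507, -0.503]
ft_force: [1.6, -0.4, 1.3]
grip_width: 0.999
```

Emit:
move_arm:
  increments:
    - {"offset": [0.025, 0, -0.018], "yaw": 0, "jaw": 0}
    - {"offset": [0.055, 0, -0.04], "yaw": 0, "jaw": 0}
    - {"offset": [0.085, 0, -0.062], "yaw": 0, "jaw": 0}
    - {"offset": [0.115, 0, -0.084], "yaw": 0, "jaw": 0}
    - {"offset": [0.145, 0, -0.106], "yaw": 0, "jaw": 0}
    - {"offset": [0.175, 0, -0.128], "yaw": 0, "jaw": 0}
    - {"offset": [0.2, 0.02, -0.145], "yaw": 0, "jaw": 0}
    - {"offset": [0.209, 0.034, -0.148], "yaw": 0, "jaw": 0}
    - {"offset": [0.209, 0.037, -0.148], "yaw": 0, "jaw": 0}
    - {"offset": [0.209, 0.037, -0.148], "yaw": 0, "jaw": 0}

```text
clock: 13.53
position: [0.4577, -0.2313, 0.1113]
ee_rot: [0.492, -0.498, 0.507, -0.503]
ft_force: [0.3, -0.5, -0.4]
grip_width: 0.998
```

Emit:
move_arm:
  increments:
    - {"offset": [0, 0, 0], "yaw": 0, "jaw": 0}
    - {"offset": [0, 0, 0], "yaw": 0, "jaw": 0}

```text
clock: 13.7
position: [0.4587, -0.2303, 0.1117]
ee_rot: [0.493, -0.497, 0.506, -0.503]
ft_force: [1.1, 1.1, 0.4]
grip_width: 0.997
```

Run:
```python
from pots import *
print(Ro.from_quat(manip.get_obs()["ee_rot"]).as_matrix().round(4), manip.get_obs()["position"])
for c in("top","side"):
    C=cloud(manip.camera(c)); print(c,fit(C,(.606,-.024),.042,.043,.016),fit(C,*P["pot3"]))
```

```text
[[-0.0079  0.0198  0.9998]
 [-1.      0.0019 -0.0079]
 [-0.0021 -0.9998  0.0198]] [ 0.45870796 -0.23028465  0.11167963]
top (113, [0.6059, -0.0221], 0.058) (48, [0.4592, -0.2307], 0.0496)
side (159, [0.6046, -0.0236], 0.0583) (141, [0.4575, -0.2323], 0.0499)
```

Emit:
move_arm:
  increments:
    - {"offset": [0.001, 0.03, -0.0015], "yaw": 0, "jaw": 0}
    - {"offset": [0.001, 0.05, -0.0018], "yaw": 0, "jaw": 0}
    - {"offset": [0.001, 0.065, -0.0018], "yaw": 0, "jaw": 0}
    - {"offset": [0.001, 0.072, -0.0018], "yaw": 0, "jaw": 0}
    - {"offset": [0.001, 0.075, -0.0018], "yaw": 0, "jaw": 0}
    - {"offset": [0.001, 0.075, -0.0018], "yaw": 0, "jaw": 20}
    - {"offset": [0.001, 0.075, -0.0018], "yaw": 0, "jaw": 50}
    - {"offset": [0.001, 0.075, -0.0018], "yaw": 0, "jaw": 80}
    - {"offset": [0.001, 0.075, -0.0018], "yaw": 0, "jaw": 110}
    - {"offset": [0.001, 0.075, -0.0018], "yaw": 0, "jaw": 140}

```text
clock: 14.63
position: [0.459, -0.2316, 0.0378]
ee_rot: [0.492, -0.497, 0.507, -0.504]
ft_force: [-1.4, 0.9, 5.9]
grip_width: 0.59
```

Emit:
move_arm:
  increments:
    - {"offset": [0, 0, 0], "yaw": 0, "jaw": 160}
    - {"offset": [0, 0, 0], "yaw": 0, "jaw": 160}
    - {"offset": [0, 0, 0], "yaw": 0, "jaw": 160}

```text
clock: 14.88
position: [0.4591, -0.2316, 0.038]
ee_rot: [0.492, -0.497, 0.507, -0.504]
ft_force: [0.2, 0.0, -0.7]
grip_width: 0.581
```

Emit:
move_arm:
  increments:
    - {"offset": [0, -0.01, 0], "yaw": 0, "jaw": 160}
    - {"offset": [0, -0.035, 0], "yaw": 0, "jaw": 160}
    - {"offset": [0, -0.065, 0], "yaw": 0, "jaw": 160}
    - {"offset": [-0.015, -0.082, 0.008], "yaw": 0, "jaw": 160}
    - {"offset": [-0.045, -0.083, 0.024], "yaw": 0, "jaw": 160}
    - {"offset": [-0.08, -0.083, 0.042], "yaw": 0, "jaw": 160}
    - {"offset": [-0.115, -0.083, 0.06], "yaw": 0, "jaw": 160}
    - {"offset": [-0.15, -0.083, 0.079], "yaw": 0, "jaw": 160}
    - {"offset": [-0.18, -0.083, 0.095], "yaw": 0, "jaw": 160}
    - {"offset": [-0.2, -0.083, 0.105], "yaw": 0, "jaw": 160}

```text
clock: 15.72
position: [0.5652, -0.0284, 0.1245]
ee_rot: [0.492, -0.496, 0.506, -0.505]
ft_force: [0.9, 0.1, -0.6]
grip_width: 0.592
```

Emit:
move_arm:
  increments:
    - {"offset": [-0.03, 0, 0.017], "yaw": 0, "jaw": 160}
    - {"offset": [-0.055, 0, 0.03], "yaw": 0, "jaw": 160}
    - {"offset": [-0.077, 0, 0.042], "yaw": 0, "jaw": 160}
    - {"offset": [-0.09, 0.005, 0.049], "yaw": 0, "jaw": 160}
    - {"offset": [-0.092, 0.02, 0.0498], "yaw": 0, "jaw": 160}
    - {"offset": [-0.092, 0.035, 0.0498], "yaw": 0, "jaw": 160}
    - {"offset": [-0.092, 0.041, 0.0498], "yaw": 0, "jaw": 160}
    - {"offset": [-0.092, 0.041, 0.0498], "yaw": 0, "jaw": 160}
    - {"offset": [-0.092, 0.041, 0.0498], "yaw": 0, "jaw": 160}

```text
clock: 16.47
position: [0.6162, 0.0625, 0.0852]
ee_rot: [0.492, -0.496, 0.507, -0.505]
ft_force: [0.6, 0.1, 0.3]
grip_width: 0.585
```

```bash
python3 held.py pot3 0.0085; python3 -c "
from h import *;print(Ro.from_quat(manip.get_obs()['ee_rot']).as_matrix().round(4))"
```

```text
tcp [0.6162 0.0625 0.0852] w 0.585 [0.6 0.1 0.3]
side 0.83 [283. 265.] at tcp height-: [0.6103 0.0602 0.0767]
top 0.62 [247. 216.] at tcp height-: [0.6194 0.0698 0.0767]
top 0.4 [362. 234.] at tcp height-: [ 0.5748 -0.1729  0.0767]
[[-0.005   0.0246  0.9997]
 [-1.      0.003  -0.005 ]
 [-0.0031 -0.9997  0.0246]]
```

View pics/held_pot3.png

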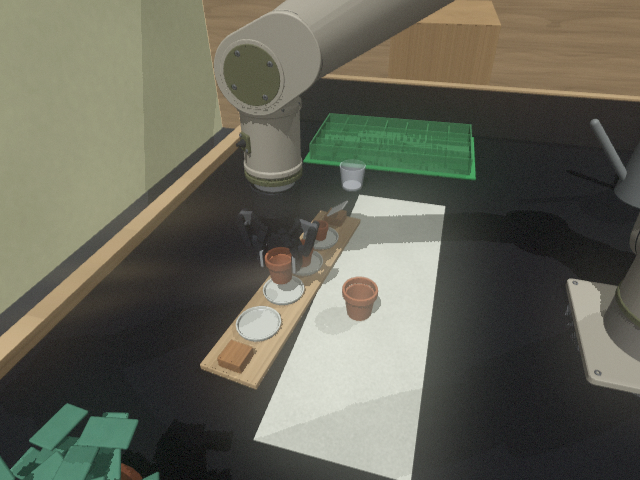

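Pot3 is upright at (281,265) over saucer C (284,290). I'll lower it now.

Emit:
move_arm:
  increments:
    - {"offset": [-0.0007, 0.012, -0.0005], "yaw": 0, "jaw": 160}
    - {"offset": [-0.0007, 0.02, -0.0005], "yaw": 0, "jaw": 160}
    - {"offset": [-0.0007, 0.026, -0.0005], "yaw": 0, "jaw": 160}
    - {"offset": [-0.0007, 0.029, -0.0005], "yaw": 0, "jaw": 160}
    - {"offset": [-0.0007, 0.03, -0.0005], "yaw": 0, "jaw": 160}
    - {"offset": [-0.0007, 0.0305, -0.0005], "yaw": 0, "jaw": 160}
    - {"offset": [-0.0007, 0.0305, -0.0005], "yaw": 0, "jaw": 160}

```text
clock: 17.25
position: [0.6172, 0.064, 0.0555]
ee_rot: [0.492, -0.496, 0.507, -0.506]
ft_force: [0.0, -0.4, -0.8]
grip_width: 0.59
```

Emit:
move_arm:
  increments:
    - {"offset": [0.0007, 0.0007, -0.0007], "yaw": 0, "jaw": 160}
    - {"offset": [0.0007, 0.0012, -0.0007], "yaw": 0, "jaw": 160}
    - {"offset": [0.0007, 0.0017, -0.0007], "yaw": 0, "jaw": 160}
    - {"offset": [0.0007, 0.002, -0.0007], "yaw": 0, "jaw": 160}
    - {"offset": [0.0007, 0.002, -0.0007], "yaw": 0, "jaw": 160}

```text
clock: 17.67
position: [0.6167, 0.0632, 0.0539]
ee_rot: [0.492, -0.496, 0.507, -0.506]
ft_force: [-1.3, -1.0, 3.8]
grip_width: 0.588
```

Emit:
move_arm:
  increments:
    - {"offset": [0, 0, 0], "yaw": 0, "jaw": 100}
    - {"offset": [0, 0, 0], "yaw": 0, "jaw": 70}
    - {"offset": [0, 0, 0], "yaw": 0, "jaw": 40}
    - {"offset": [0, 0, 0], "yaw": 0, "jaw": 20}
    - {"offset": [0, 0, 0], "yaw": 0, "jaw": 0}
    - {"offset": [0, -0.015, 0], "yaw": 0, "jaw": 0}
    - {"offset": [0, -0.04, 0], "yaw": 0, "jaw": 0}
    - {"offset": [0, -0.075, 0], "yaw": 0, "jaw": 0}
    - {"offset": [0, -0.095, 0], "yaw": 0, "jaw": 0}
    - {"offset": [0, -0.095, 0], "yaw": 0, "jaw": 0}

```text
clock: 18.5
position: [0.6167, 0.063, 0.1539]
ee_rot: [0.489, -0.495, 0.508, -0.508]
ft_force: [0.1, 0.2, -0.0]
grip_width: 1.0
```

Emit:
move_arm:
  increments:
    - {"offset": [0, 0, -0.025], "yaw": 0, "jaw": 0}
    - {"offset": [0, 0, -0.06], "yaw": 0, "jaw": 0}
    - {"offset": [0, 0, -0.095], "yaw": 0, "jaw": 0}
    - {"offset": [0, 0, -0.125], "yaw": 0, "jaw": 0}
    - {"offset": [-0.0005, 0.01, -0.142], "yaw": 0, "jaw": 0}
    - {"offset": [-0.0005, 0.025, -0.1445], "yaw": 0, "jaw": 0}
    - {"offset": [-0.0005, 0.035, -0.1445], "yaw": 0, "jaw": 0}
    - {"offset": [-0.0005, 0.035, -0.1445], "yaw": 0, "jaw": 0}
    - {"offset": [-0.0005, 0.035, -0.1445], "yaw": 0, "jaw": 0}

```text
clock: 19.25
position: [0.4736, 0.0643, 0.114]
ee_rot: [0.49, -0.495, 0.508, -0.507]
ft_force: [1.1, 0.7, -0.1]
grip_width: 0.995
```

Run:
```python
from pots import *
print(Ro.from_quat(manip.get_obs()["ee_rot"]).as_matrix().round(4), manip.get_obs()["position"])
for c in("top","side"):
    C=cloud(manip.camera(c)); print(c,fit(C,(.616,.063),.050,.052,.016),fit(C,*P["pot4"]))
```

```text
[[-0.0057  0.0312  0.9995]
 [-1.      0.004  -0.0058]
 [-0.0042 -0.9995  0.0312]] [0.47363256 0.06429914 0.11396493]
top (149, [0.6166, 0.0638], 0.0661) (86, [0.4745, 0.0647], 0.0578)
side (233, [0.6154, 0.0621], 0.066) (312, [0.473, 0.0626], 0.058)
```

Emit:
move_arm:
  increments:
    - {"offset": [0.0009, 0.025, -0.001], "yaw": 0, "jaw": 0}
    - {"offset": [0.0009, 0.045, -0.0017], "yaw": 0, "jaw": 0}
    - {"offset": [0.0009, 0.06, -0.0022], "yaw": 0, "jaw": 0}
    - {"offset": [0.0009, 0.068, -0.0022], "yaw": 0, "jaw": 0}
    - {"offset": [0.0009, 0.071, -0.0022], "yaw": 0, "jaw": 0}
    - {"offset": [0.0009, 0.071, -0.0022], "yaw": 0, "jaw": 20}
    - {"offset": [0.0009, 0.071, -0.0022], "yaw": 0, "jaw": 40}
    - {"offset": [0.0009, 0.071, -0.0022], "yaw": 0, "jaw": 60}
    - {"offset": [0.0009, 0.071, -0.0022], "yaw": 0, "jaw": 90}
    - {"offset": [0.0009, 0.071, -0.0022], "yaw": 0, "jaw": 120}

```text
clock: 20.18
position: [0.4751, 0.064, 0.0449]
ee_rot: [0.489, -0.494, 0.509, -0.508]
ft_force: [-1.6, -0.7, 6.8]
grip_width: 0.699
```

Emit:
move_arm:
  increments:
    - {"offset": [0, 0, 0], "yaw": 0, "jaw": 140}
    - {"offset": [0, 0, 0], "yaw": 0, "jaw": 140}
    - {"offset": [0, 0, 0], "yaw": 0, "jaw": 140}

```text
clock: 20.43
position: [0.4752, 0.0641, 0.0452]
ee_rot: [0.488, -0.494, 0.509, -0.509]
ft_force: [0.9, -0.8, -1.8]
grip_width: 0.704
```

Emit:
move_arm:
  increments:
    - {"offset": [0, -0.01, 0], "yaw": 0, "jaw": 140}
    - {"offset": [0, -0.035, 0], "yaw": 0, "jaw": 140}
    - {"offset": [-0.005, -0.065, 0.005], "yaw": 0, "jaw": 140}
    - {"offset": [-0.025, -0.078, 0.03], "yaw": 0, "jaw": 140}
    - {"offset": [-0.045, -0.076, 0.06], "yaw": 0, "jaw": 140}
    - {"offset": [-0.065, -0.075, 0.095], "yaw": 0, "jaw": 140}
    - {"offset": [-0.08, -0.074, 0.125], "yaw": 0, "jaw": 140}
    - {"offset": [-0.087, -0.074, 0.148], "yaw": 0, "jaw": 140}
    - {"offset": [-0.087, -0.06, 0.153], "yaw": 0, "jaw": 140}
    - {"offset": [-0.087, -0.045, 0.153], "yaw": 0, "jaw": 140}

```text
clock: 21.27
position: [0.6292, 0.1505, 0.0968]
ee_rot: [-0.488, 0.493, -0.509, 0.509]
ft_force: [-0.5, -0.3, -2.4]
grip_width: 0.702
```

Emit:
move_arm:
  increments:
    - {"offset": [0, 0, 0], "yaw": 0, "jaw": 140}
    - {"offset": [0, 0, 0], "yaw": 0, "jaw": 140}
    - {"offset": [0, 0, 0], "yaw": 0, "jaw": 140}

```text
clock: 21.52
position: [0.6294, 0.1506, 0.0981]
ee_rot: [-0.488, 0.493, -0.509, 0.51]
ft_force: [0.7, -0.3, -0.8]
grip_width: 0.698
```

```bash
python3 held.py pot4 0.0085; python3 -c "
from h import *;print(Ro.from_quat(manip.get_obs()['ee_rot']).as_matrix().round(4))"
```

```text
tcp [0.6294 0.1506 0.0981] w 0.698 [ 0.7 -0.3 -0.8]
side 0.83 [250. 296.] at tcp height-: [0.6276 0.1576 0.0896]
[[-0.0053  0.0384  0.9992]
 [-1.      0.0063 -0.0055]
 [-0.0065 -0.9992  0.0383]]
```

View pics/held_pot4.png

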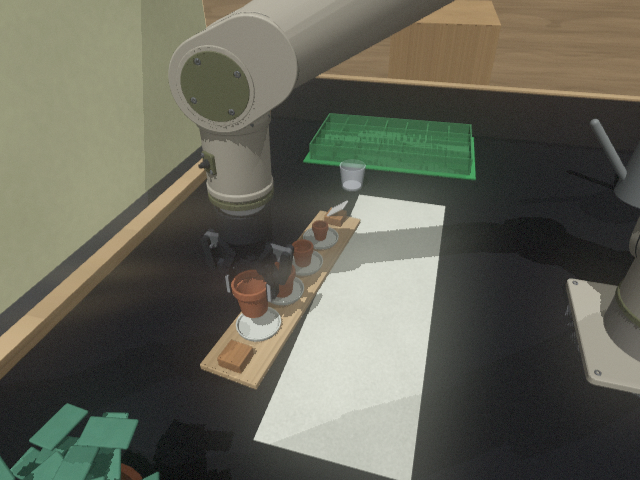

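Pot4 is upright at (250,294) over saucer D (259,323). I'll lower it now.

Emit:
move_arm:
  increments:
    - {"offset": [0.0008, 0.012, -0.002], "yaw": 0, "jaw": 140}
    - {"offset": [0.0008, 0.022, -0.003], "yaw": 0, "jaw": 140}
    - {"offset": [0.0008, 0.029, -0.0039], "yaw": 0, "jaw": 140}
    - {"offset": [0.0008, 0.033, -0.0039], "yaw": 0, "jaw": 140}
    - {"offset": [0.0008, 0.0345, -0.0039], "yaw": 0, "jaw": 140}
    - {"offset": [0.0008, 0.0355, -0.0039], "yaw": 0, "jaw": 140}
    - {"offset": [0.0008, 0.0355, -0.0039], "yaw": 0, "jaw": 140}
    - {"offset": [0.0008, 0.0355, -0.0039], "yaw": 0, "jaw": 140}

```text
clock: 22.38
position: [0.6272, 0.1501, 0.0626]
ee_rot: [-0.487, 0.493, -0.509, 0.51]
ft_force: [-0.1, -0.2, -0.6]
grip_width: 0.703
```

Emit:
move_arm:
  increments:
    - {"offset": [0, 0.0006, 0], "yaw": 0, "jaw": 140}
    - {"offset": [0, 0.001, 0], "yaw": 0, "jaw": 140}
    - {"offset": [0, 0.0014, 0], "yaw": 0, "jaw": 140}
    - {"offset": [0, 0.0018, 0], "yaw": 0, "jaw": 140}
    - {"offset": [0, 0.0018, 0], "yaw": 0, "jaw": 140}

```text
clock: 22.8
position: [0.6274, 0.1504, 0.061]
ee_rot: [-0.487, 0.493, -0.509, 0.51]
ft_force: [-0.4, 0.1, 1.4]
grip_width: 0.699
```

Emit:
move_arm:
  increments:
    - {"offset": [0, 0.0005, 0], "yaw": 0, "jaw": 140}
    - {"offset": [0, 0.0007, 0], "yaw": 0, "jaw": 140}
    - {"offset": [0, 0.0007, 0], "yaw": 0, "jaw": 140}

```text
clock: 23.05
position: [0.6274, 0.1505, 0.061]
ee_rot: [-0.487, 0.493, -0.509, 0.51]
ft_force: [-2.9, 0.4, 6.2]
grip_width: 0.702
```

Emit:
move_arm:
  increments:
    - {"offset": [0, 0, 0], "yaw": 0, "jaw": 70}
    - {"offset": [0, 0, 0], "yaw": 0, "jaw": 50}
    - {"offset": [0, 0, 0], "yaw": 0, "jaw": 30}
    - {"offset": [0, 0, 0], "yaw": 0, "jaw": 10}
    - {"offset": [0, 0, 0], "yaw": 0, "jaw": 0}
    - {"offset": [0, -0.01, 0], "yaw": 0, "jaw": 0}
    - {"offset": [0, -0.03, 0.001], "yaw": 0, "jaw": 0}
    - {"offset": [0, -0.065, 0.0025], "yaw": 0, "jaw": 0}
    - {"offset": [0, -0.1, 0.004], "yaw": 0, "jaw": 0}
    - {"offset": [0, -0.12, 0.004], "yaw": 0, "jaw": 0}

```text
clock: 23.88
position: [0.628, 0.1495, 0.1859]
ee_rot: [-0.485, 0.493, -0.51, 0.511]
ft_force: [0.3, -0.0, -0.2]
grip_width: 0.998
```

Emit:
move_arm:
  increments:
    - {"offset": [0, 0, -0.03], "yaw": 0, "jaw": 0}
    - {"offset": [0, 0, -0.06], "yaw": 0, "jaw": 0}
    - {"offset": [0, 0, -0.09], "yaw": 0, "jaw": 0}
    - {"offset": [0, 0, -0.12], "yaw": 0, "jaw": 0}
    - {"offset": [-0.02, 0, -0.15], "yaw": 0, "jaw": 0}
    - {"offset": [-0.05, 0, -0.17], "yaw": 0, "jaw": 0}
    - {"offset": [-0.08, 0, -0.18], "yaw": 0, "jaw": 0}
    - {"offset": [-0.1, 0, -0.18], "yaw": 0, "jaw": 0}
    - {"offset": [-0.1, 0, -0.18], "yaw": 0, "jaw": 0}
    - {"offset": [-0.1, 0, -0.18], "yaw": 0, "jaw": 0}

```text
clock: 24.72
position: [0.4486, 0.2513, 0.1796]
ee_rot: [-0.486, 0.492, -0.51, 0.512]
ft_force: [0.1, -0.9, -0.6]
grip_width: 0.999
```

Run:
```python
from pots import *
T=dict(pot1=(.5954,-.1106),pot2=(.6059,-.0237),pot3=(.6164,.0632),pot4=(.6269,.150))
for c in("top","side"):
    p=manip.camera(c);C=cloud(p);save(p,c+"_end.png")
    for n in T: print(c,n,fit(C,T[n],*P[n][1:],.016),T[n])
    print([(round(r["confidence"],2),px2w(p,*r["centre"],z=0).round(3)) for r in manip.spot_point(p,"cup")[:1]])
    if c=="top":
        f=np.hstack([cv2.resize(p["pixels"][190:270,160:390],None,fx=3,fy=3)]); cv2.imwrite("pics/top_crop.png",f[:,:,::-1])
    else: cv2.imwrite("pics/side_crop.png",cv2.resize(p["pixels"][150:400,180:440],None,fx=2.3,fy=2.3)[:,:,::-1])
```

```text
top pot1 (87, [0.5966, -0.1097], 0.0497) (0.5954, -0.1106)
top pot2 (114, [0.6059, -0.0222], 0.0579) (0.6059, -0.0237)
top pot3 (147, [0.6167, 0.0636], 0.0659) (0.6164, 0.0632)
top pot4 (188, [0.6272, 0.1506], 0.0742) (0.6269, 0.15)
[(0.56, array([ 0.59 , -0.371, -0.   ]))]
side pot1 (67, [0.5942, -0.1112], 0.0497) (0.5954, -0.1106)
side pot2 (39, [0.6046, -0.0252], 0.0587) (0.6059, -0.0237)
side pot3 (171, [0.615, 0.062], 0.066) (0.6164, 0.0632)
side pot4 (346, [0.626, 0.1489], 0.0738) (0.6269, 0.15)
[]
```

View pics/top_crop.png

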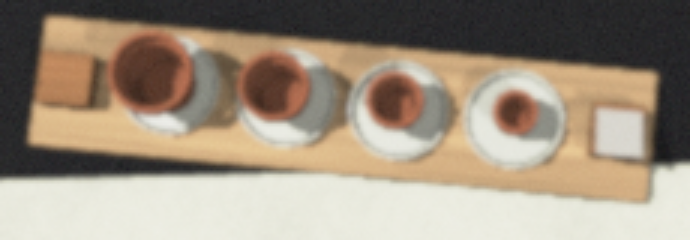

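View pics/side_crop.png

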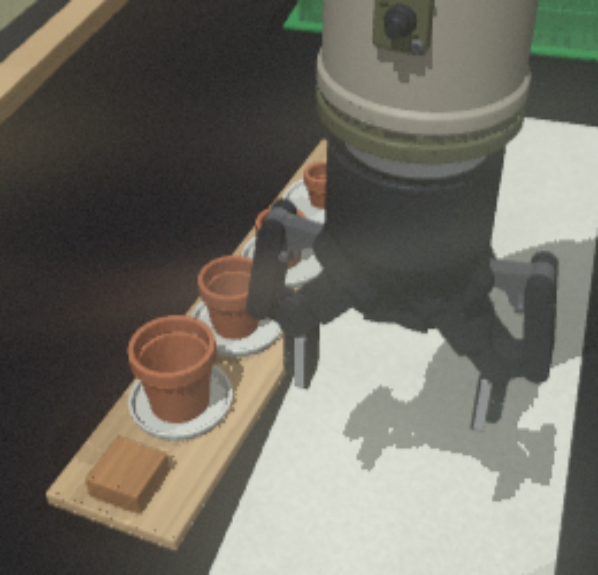

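All four pots stand upright and centred in their saucers, with the smallest beside the label block (618,132 in the top crop). The gripper is clear of everything.

```bash
python3 -c "
from workcell import manip
print(manip.hand_in())"
```

```text
the job is handed in; nothing more can be done
None
```

The four pots now stand on the saucers in order of size: the smallest on A beside the white label, then up through B and C to the largest on D. I gripped each by its rim, lowered it until it touched lightly, and released it. The job was handed in at about 25 s of the 106 s allowed.

- **Centring:** in the last check, the average of the two cameras put every pot within about 1 mm of its saucer's centre. Each camera alone was within about 2 mm.
- **Upright:** all rims were at the height expected for a pot standing on its saucer floor (about 50, 58, 66 and 74 mm).
- **Cup:** the top camera found the cup within about 6 mm of its first reading, with a less certain detection. The side camera did not find it in the final check because the arm was in the way. The arm never went near it.
- **Disagreements:** the two cameras differ from each other by about 2–3 mm throughout. The gripper also drifted to about 2° of tilt over the run, but the rim heights show no tilt in the pots.
- **Contact force:** the first pot touched down at about 14 N, the others at about 6 N or less.

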